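Turn the kettle's plate to zero, lift the kettle and hold it level

TASK

The kettle has boiled: first turn the knob of the hot plate it stands on back until its white pointer is at the red zero mark, then lift the kettle straight up about a hand's breadth (10 cm) off its plate and finish holding it there, still and level, without putting it down. The knob on the left belongs to the left plate and the one on the right to the right plate; the saucepan's plate stays on as it is set, so leave its knob, the saucepan and the other things on the worktop where they are, and never tip the kettle.

Things in the scene. Friction and masses are not known exactly. Their poses are not given: they have to be found in the camera images.
- hob: Stainless-steel two-plate electric hob let into the granite worktop, fixed; 390 mm deep (x), 560 mm wide (y), deck 8 mm above the worktop. Origin: centre of its underside, at worktop level. Its x points away from the robot (when not turned), y to the robot's left. It may be shifted and turned a little from run to run.
- plate_left (a point): Centre of the top face of the left (+y) cast-iron hot plate: black disc, 180 mm across, top 16 mm above the worktop, 60 mm farther in x and 140 mm in +y from the hob's origin (hob axes).
- plate_right (a point): Centre of the top face of the right (-y) hot plate: as the left one, at 140 mm in -y.
- knob_left (a joint): Angle of the left knob, which sets the left plate: 0 = pointer at the red zero mark (pointer along the hob's +x, away from the robot); grows as the knob turns clockwise seen from above. Turns freely both ways without clicks (stops at -3.0 and 3.0), about 0.05 N m of friction, stays where it is left. Starts anywhere from 0.7 to 2.0.
- knob_right (a joint): Angle of the right knob, which sets the right plate: zero, sign, stops and friction as for the left one. Starts anywhere from -2.0 to -0.7 (so it is nearer to zero turning clockwise).
- knob_left_grip (a point): On the left knob's vertical axis, 38 mm above the worktop, (-145, +65) mm from the hob's origin: TCP place to grip from above. Black knob: round skirt 46 mm across, top 15 mm above the worktop; on it a grip bar through the axis along the pointer, 42 mm long, 14 mm wide, up to 42 mm, white pointer line from axis to one end. Pinch the bar across its 14 mm. Its x points along the pointer, z up.
- knob_right_grip (a point): The same point of the right knob, at (-145, -65) mm from the hob's origin; an identical knob.
- knob_left_pointer (a point): End of the white pointer line on top of the left knob, 20 mm from its axis, 42 mm above the worktop.
- knob_right_pointer (a point): End of the white pointer line on top of the right knob, 20 mm from its axis, 42 mm above the worktop.
- kettle: Lidded metal stove-top kettle, 170 mm across, 198 mm high, 0.55 to 0.9 kg; a spout at its +x reaches to 131 mm from the axis, 110 mm up. It stands on one of the two plates, the saucepan on the other. Origin: centre of its underside; z up. It balances within a few mm of its vertical axis.
- kettle_grip (a point): Centre of the kettle's fixed overhead handle, 187 mm above the kettle's underside on its vertical axis: black straight grip along the kettle's x, 104 mm long, 24 mm wide (y), 22 mm high, on two steel brackets at its ends. 45 mm free between its underside and the lid knob below it. Same axes as the kettle.
- saucepan: Copper saucepan with lid, 166 mm across, 127 mm high with the lid's knob, 1.3 kg; handle along its +x, to 228 mm from its axis, 78 mm up, turned to the back of the hob. Origin: centre of its underside. Leave alone.
- pepper_mill: Dark wooden pepper mill, 60 mm across, 176 mm high; origin: centre of its underside. Leave alone.
- oil_bottle: Green bottle, 62 mm across, 215 mm high; origin: centre of its underside. Leave alone.
- mug: Blue mug, 82 mm across, 92 mm high, handle at +y; origin: centre of its underside. Leave alone.
- salt_jar: White jar with a wooden lid, 76 mm across, 100 mm high; origin: centre of its underside. Leave alone.
- trivet: Black iron trivet, 144 mm across, 12 mm high; origin: centre of its underside. Leave alone.
- spoon_rest: White saucer 110 mm across with a wooden spoon lying along its +x to 176 mm, 24 mm high; origin: centre of its underside. Leave alone.

How it is judged:
By the outcome, as a careful person would: the job done as asked, in the order asked, and still so for the second after the job is handed in, while the arm keeps its last pose, push and grip.
It also fails if it takes over 54 s, if anything falls off the work surface, if the arm or the gripper's body presses on something with over 40 N, if the wrist force passes 120 N, or if a joint passes its speed limit or range.

ROBOT

A 7-joint arm with a two-finger parallel gripper is mounted at the origin on the work surface. World frame = base frame: x ahead of the robot, y to its left, z up, the work surface at z = 0. Lengths are in m, angles in degrees, forces in N, time in s.
With the tool pointing down it reaches from about 0.425 to 0.875 m from the base axis. Payload 4.7 kg.
Tool frame: the origin (TCP) lies between the finger pads, 19 mm behind the fingertips; this is the grasp point; z points along the fingers, y is the line along which they close (so a half turn about z gives the same grasp; the last joint's range is limited). The gripper opens to 87 mm and grips with 3 to 60 N. Pads are 19 mm wide; open, the fingers measure 117 mm over their backs; the gripper's body (75 mm by 190 mm) begins 51 mm behind the grasp point.
Start: joints at [-75.052, 18.392, -4.016, 83.108, 1.295, 78.541, -3.26], TCP at [0.159, 0.63, 0.241] pointing down, gripper open.
Joint ranges: [-163.93, 163.93], [-17.29, 119.83], [-79.2, 71.16], [3.27, 140.29], [-89.18, 269.18], [5.43, 117.66], [-154.24, 154.24]. Speed limits (degrees/s): [147.25, 147.25, 180, 180, 180, 180, 180].

INTERFACE

Orientations are given as [roll, pitch, yaw] about the fixed x, y, z axes, in that order (R = Rz(yaw) Ry(pitch) Rx(roll)).
In Python, from cell import env gives the robot as it stands.
- The arm moves only by the tool jog_arm, never from a script. Its argument "motion" is a list that holds one entry, the list of rows, each a list of 7 numbers: the shift along the tool's x, y, z in units of 0.1 m (1.0 is 0.1 m), then the turn, a rotation vector about the tool's x, y, z in units of 180 degrees (1.0 is 180 degrees), then the closure, from 0 (fully open) to 1 (shut). A call has 1 to 5 rows; each row is the pose to reach, as a shift and turn from the pose commanded when the call began, along the tool's axes at that moment, turning the shorter way round; what a row does not reach only later rows make up. A row lasts 1/10 s, in which the tool goes at most 50 mm and 8.59 degrees, less where a joint would pass 70% of its speed; a pose out of reach is approached as far as the arm can. A call with a number of a shift or a turn outside -1 to 1 is refused whole. A call with a gripper value outside its range is refused whole. The fingers move at their own pace and stop on an object; "grip_force" is the grip in N (left out, the last holds). Time passes only in rows, so rows that repeat a pose let the fingers close. It gives the time, the measured TCP pose, the force, the opening and the grip force at its end, in the units of the state.
- env.get_obs(): the state, without advancing time (a new reading comes with each control period).
- env.read_camera(name): name is "scene" or "top"; returns (picture, depth): 480x640x3 uint8, red, green, blue; 480x640 float32, m along the optical axis (not along the pixel's ray), 0 where there is no reading.
- env.camera_info(name): a dict with "camera_matrix" (3x3 intrinsics, pixels), "k1" (the pictures are not rectified: a ray, as slopes to the right and down, at radius r is drawn at 1 + k1 r^2 times it, then the intrinsics apply), "origin" and "orientation" of the camera in the world. Camera axes: x right, y down, z forward; pixel columns grow to the right and rows downward; lengths in m; the calibration is good to about 2 mm. A picture is of the moment at which its call begins. camera_info takes no time and is no camera call.
- env.sign_off(): hands the job in; it is judged then, once.
The state is a dict: "time_s": time; "qpos": joint angles; "joint_velocities": joint speeds; "effort": joint torques, N m; "tool_pos": TCP position; "tool_rot": TCP orientation; "force": force on the tool from outside, world axes, zero at the start; "wrist_torque": the same for the moment, N m; "grip_width": finger opening in m; "grasp_force": force on a finger pad.
Only numpy, scipy, OpenCV 4.12 (cv2) and the standard library are available. Lean on these libraries where they do the work, as an engineer would, in place of code of your own. Each camera call takes 0.05 s, during which the arm holds its last target. There are 200 camera calls.

## Working session

There is one attempt and no reset: what is moved stays moved. The work goes in short steps, Python scripts to look and compute and a tool call to move; the robot and the scene stay as the last step left them, time stands still between calls to the robot, and variables do not carry over. Pictures are saved under pics/ and viewed, at most 10 in all, crops included, and the job is handed in when it is done.

Besides the shell and the picture viewer there is one more tool, called after "Call:" as name(argument=value, ...) on one line, values as JSON. jog_arm: Moves the arm, as the interface text tells. Shifts and turns lie within -1 to 1; 1 stands for 0.1 m of shift or 180 degrees of turn. Its arguments: {"type":"object","properties":{"motion":{"type":"array","items":{"type":"array","items":{"type":"array","items":{"type":"number"}}}},"grip_force":{"type":"number"}},"required":["motion"]}

```bash
ls; mkdir -p pics; python3 - <<'E'
from cell import env
import cv2,numpy as np
for n in("scene","top"):
    p,d=env.read_camera(n); cv2.imwrite(f"pics/{n}0.png",p[:,:,::-1]); np.savez(f"pics/{n}0.npz",p=p,d=d)
    print(n,env.camera_info(n))
o=env.get_obs();print({k:np.round(v,3) for k,v in o.items()})
E
```

```text
pics
scene {'camera_matrix': array([[544.18481723,   0.        , 309.25888752],
       [  0.        , 544.18481723, 232.26134252],
       [  0.        ,   0.        ,   1.        ]]), 'k1': 0.03924185783171575, 'origin': array([ 1.29824794, -0.48384742,  0.92419852]), 'orientation': array([-128.5636711 ,    0.70498566,   59.75099086])}
top {'camera_matrix': array([[438.25714578,   0.        , 320.97878168],
       [  0.        , 438.25714578, 246.760312  ],
       [  0.        ,   0.        ,   1.        ]]), 'k1': -0.09714475888688752, 'origin': array([ 0.29700294, -0.00133542,  1.26256217]), 'orientation': array([-170.78574594,    0.4170749 ,  -91.06682534])}
{'time_s': np.float64(0.1), 'qpos': array([-75.05 ,  18.436,  -4.014,  83.169,   1.295,  78.542,  -3.26 ]), 'joint_velocities': array([ 0.029, -0.112, -0.088, -0.217, -0.044,  0.175,  0.092]), 'effort': array([-0.0000e+00, -4.9257e+01, -4.0600e-01, -3.1340e+01, -6.4000e-02,
        3.9000e-02,  0.0000e+00]), 'tool_pos': array([0.159, 0.63 , 0.24 ]), 'tool_rot': array([-1.79899e+02,  6.00000e-03,  1.65859e+02]), 'force': array([ 0.268,  0.508, -0.198]), 'wrist_torque': array([-0.012,  0.014,  0.019]), 'grasp_force': np.float64(0.0), 'grip_width': np.float64(0.087)}
```

View pics/top0.png

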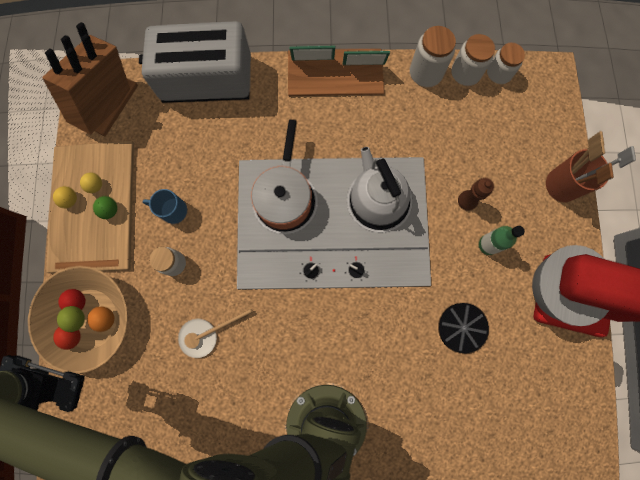

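View pics/scene0.png

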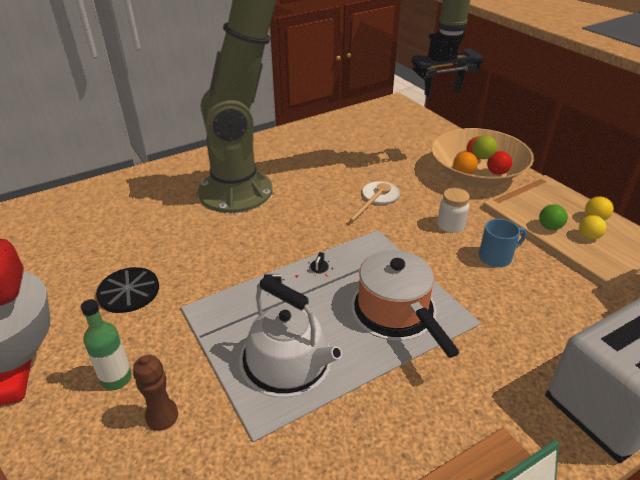

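The kettle stands on the right plate (handle around (388,178) in the top view) and the pan on the left. The right knob is at about (356,270), so that is the one to turn. Next I measure the hob, knob and handle.

```bash
cat > h.py <<'E'
import numpy as np,cv2
from cell import env
from scipy.spatial.transform import Rotation as R
def cam(n):
    i=env.camera_info(n);return i["camera_matrix"],np.array([i["k1"],0,0,0,0.]),R.from_euler("xyz",i["orientation"],degrees=True).as_matrix(),i["origin"]
def rays(n,uv):
    K,D,Rm,o=cam(n);s=cv2.undistortPointsIter(np.array(uv,float).reshape(-1,1,2),K,D,None,None,(3,50,1e-10))[:,0]
    return o,np.c_[s,np.ones(len(s))]@Rm.T
def plane(n,uv,z):
    o,r=rays(n,uv);return o+r*((z-o[2])/r[:,2])[:,None]
def depthpts(n,uv,d):
    o,r=rays(n,uv);u=np.array(uv,int);return o+r*d[u[:,1],u[:,0]][:,None]
def proj(n,P):
    K,D,Rm,o=cam(n);return cv2.projectPoints(((np.atleast_2d(P)-o)@Rm).astype(float),np.zeros(3),np.zeros(3),K,D)[0][:,0]
E
python3 - <<'E'
from h import *
a=np.load("pics/top0.npz");p,d=a["p"],a["d"]
hsv=cv2.cvtColor(p,cv2.COLOR_RGB2HSV)
m=((hsv[:,:,1]<40)&(hsv[:,:,2]>90)).astype(np.uint8);m[:,:225]=0;m[:,440:]=0;m[:150]=0;m[300:]=0
c=max(cv2.findContours(m,0,2)[0],key=cv2.contourArea)
w=plane("top",c[:,0],.008)[:,:2]
r=cv2.minAreaRect((w*1000).astype(np.float32));print("hob",r)
# red marks
red=((hsv[:,:,1]>130)&((hsv[:,:,0]<8)|(hsv[:,:,0]>172))).astype(np.uint8);red[:,:290]=0;red[:,380:]=0;red[:250]=0;red[290:]=0
n,l,s,ce=cv2.connectedComponentsWithStats(red)
for i in range(1,n):print("red",s[i],plane("top",ce[i:i+1],.008).round(4))
# kettle handle by depth/height
vv,uu=np.mgrid[140:260,330:430];uv=np.c_[uu.ravel(),vv.ravel()];P=depthpts("top",uv,d)
k=(P[:,2]>.185)&(p[uv[:,1],uv[:,0]].max(1)<70)
print("handle",k.sum(),P[k].mean(0),np.percentile(P[k,2],[5,50,95]),np.array(cv2.minAreaRect((P[k,:2]*1000).astype(np.float32))[0]),cv2.minAreaRect((P[k,:2]*1000).astype(np.float32)))
cv2.imwrite("pics/knobs.png",cv2.resize(p[245:295,290:390,::-1],None,fx=8,fy=8,interpolation=cv2.INTER_CUBIC))
s=np.load("pics/scene0.npz")["p"]
cv2.imwrite("pics/knobs_s.png",cv2.resize(s[240:310,250:350,::-1],None,fx=8,fy=8,interpolation=cv2.INTER_CUBIC))
E
```

```text
hob ((588.9315795898438, -30.897857666015625), (556.443359375, 411.7962646484375), 89.83832550048828)
red [355 257   1   1   1] [[ 0.4687 -0.0937  0.008 ]]
red [310 258   2   3   6] [[0.4655 0.0349 0.008 ]]
red [333 269   2   3   5] [[ 0.4328 -0.0305  0.008 ]]
handle 405 [ 0.63619356 -0.16666121  0.21994837] [0.20399406 0.21294374 0.21709471] [ 481.17007446 -112.67842102] ((481.1700744628906, -112.67842102050781), (84.90557861328125, 421.9601135253906), 70.22083282470703)
```

View pics/knobs.png

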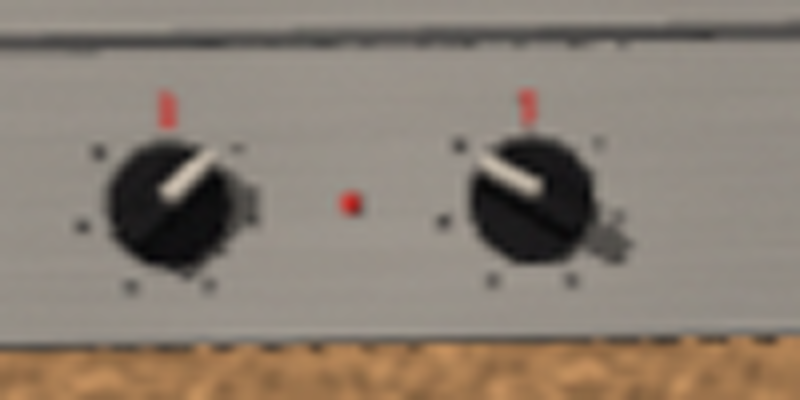

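View pics/knobs_s.png

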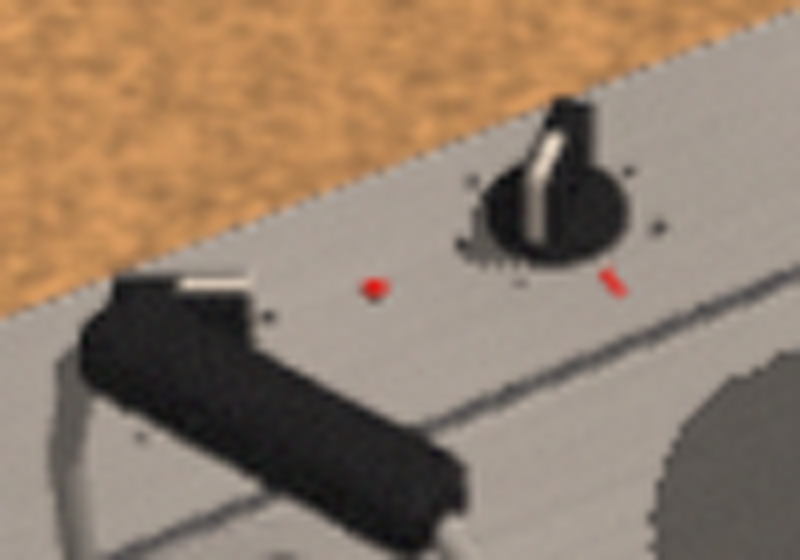

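The right knob's pointer runs from its axis at crop (540,187) to its end at (482,157) in the top view, up-left of its red zero mark. In the scene view its white line runs (178,284) to (250,283). Next I refine the hob edges, knob and handle.

```bash
cat > m.py <<'E'
from h import *
a=np.load("pics/top0.npz");p,d=a["p"],a["d"]
hsv=cv2.cvtColor(p,cv2.COLOR_RGB2HSV)
m=((hsv[:,:,1]<60)).astype(np.uint8);m[:,:225]=0;m[:,440:]=0;m[:150]=0;m[300:]=0
c=max(cv2.findContours(m,0,1)[0],key=cv2.contourArea)[:,0]
w=plane("top",c,.008)[:,:2]
def fit(k):
    L=cv2.fitLine(w[k].astype(np.float32),cv2.DIST_HUBER,0,.001,.001).ravel();print(k.sum(),L.round(4));return L
y,x=w[:,1],w[:,0];xmin,xmax,ymin,ymax=x.min(),x.max(),y.min(),y.max();print("ext",xmin,xmax,ymin,ymax)
f=fit((x<xmin+.012)&(y>ymin+.03)&(y<ymax-.03))
b=fit((abs(x-xmin-.39)<.015)&(y>ymin+.03)&(y<-.16)|(abs(x-xmin-.39)<.015)&(y>.14)&(y<ymax-.03))
l=fit((y>ymax-.012)&(x>xmin+.03)&(x<xmin+.36));r=fit((y<ymin+.012)&(x>xmin+.03)&(x<xmin+.36))
def inter(A,B):
    t=np.linalg.solve(np.c_[A[:2],-B[:2]],B[2:]-A[2:]);return A[2:]+t[0]*A[:2]
C=np.array([inter(f,l),inter(f,r),inter(b,l),inter(b,r)]);print("corners",C.round(4),"centre",C.mean(0).round(4))
yaw=np.mean([np.degrees(np.arctan(-L[0]/L[1])) for L in(f,b)]+[np.degrees(np.arctan(L[1]/L[0])) for L in(l,r)]);print("yaw",yaw)
rot=R.from_euler("z",yaw,degrees=True).as_matrix()[:2,:2];o=C.mean(0)
for q in((-.145,.065),(-.145,-.065),(.06,-.14)):print(q,(o+rot@q).round(4))
for n,uv in(("top",[[290+540/8-.5,245+187/8-.5],[290+482/8-.5,245+157/8-.5]]),("scene",[[250+178/8-.5,240+284/8-.5],[250+250/8-.5,240+283/8-.5]])):
    P=plane(n,uv,.042);v=P[1]-P[0];print(n,"ptr",P.round(4),"len",np.hypot(*v[:2]),"ang cw from hob x",yaw-np.degrees(np.arctan2(v[1],v[0])))
for n in("top","scene"):
    a=np.load(f"pics/{n}0.npz");p,d=a["p"],a["d"]
    vv,uu=np.mgrid[0:480,0:640];uv=np.c_[uu.ravel(),vv.ravel()];P=depthpts(n,uv,d)
    k=(P[:,2]>.192)&(P[:,2]<.235)&(p.reshape(-1,3).max(1)<70)&(np.hypot(P[:,0]-.645,P[:,1]+.17)<.08)
    Q=P[k];Q1=Q[Q[:,2]>.205];print(n,k.sum(),"z",np.percentile(Q[:,2],[5,50,95]).round(4),cv2.minAreaRect((Q[:,:2]*1000).astype(np.float32)))
    mm=k.reshape(480,640).astype(np.uint8)
    print(cv2.minAreaRect((plane(n,uv[k],.214)[:,:2]*1000).astype(np.float32)))
E
python3 m.py
```

```text
ext 0.381937601110362 0.7994704167886495 -0.3099823709229832 0.2483176698689973
173 [ 0.0019  1.      0.3837 -0.0311]
66 [0.0051 1.     0.7687 0.0253]
109 [ 1.     -0.007   0.5901  0.2467]
110 [ 1.     -0.0031  0.574  -0.3079]
corners [[ 0.3842  0.2481]
 [ 0.3832 -0.3073]
 [ 0.7699  0.2454]
 [ 0.767  -0.3085]] centre [ 0.5761 -0.0306]
yaw -0.24503294
(-0.145, 0.065) [0.4313 0.0351]
(-0.145, -0.065) [ 0.4308 -0.0949]
(0.06, -0.14) [ 0.6355 -0.1708]
top ptr [[ 0.4332 -0.0959  0.042 ]
 [ 0.4442 -0.0759  0.042 ]] len 0.02282079774791845 ang cw from hob x -61.48975653351167
scene ptr [[ 0.4312 -0.0937  0.042 ]
 [ 0.4418 -0.0752  0.042 ]] len 0.02132527050747626 ang cw from hob x -60.37183825757304
top 401 z [0.2041 0.2129 0.2168] ((642.1666259765625, -167.73287963867188), (108.3116226196289, 24.597949981689453), 24.5085391998291)
((638.49951171875, -167.06411743164062), (106.26886749267578, 25.289587020874023), 23.131454467773438)
scene 696 z [0.1998 0.2122 0.2152] ((645.1339111328125, -169.7828369140625), (103.77090454101562, 25.539579391479492), 20.726558685302734)
((651.5338745117188, -173.04177856445312), (108.63392639160156, 33.28730773925781), 22.889785766601562)
```

```bash
cat >> h.py <<'E'
def Rt(yaw,tilt=0): return R.from_euler("xyz",[180,0,yaw],degrees=True)
def delta(p,Rc,q,Rn):
    s=Rc.inv().apply(np.array(q)-p)/.1; t=(Rc.inv()*Rn).as_rotvec()/np.pi
    return np.r_[s,t]
def now():
    o=env.get_obs();return np.array(o["tool_pos"]),R.from_euler("xyz",o["tool_rot"],degrees=True)
def plan(ws,p=None,Rc=None,nd=2):
    if p is None:p,Rc=now()
    for w in ws:
        u=delta(p,Rc,w[:3],Rt(w[3])).round(nd)+0.;print(u)
        p=p+Rc.apply(u[:3]*.1);Rc=Rc*R.from_rotvec(u[3:]*np.pi)
    print("end",p.round(4),Rc.as_euler("xyz",degrees=True).round(2))
E
python3 - <<'E'
from h import *
from scipy.interpolate import interp1d
W=np.array([[.159,.63,.24,165.86],[.3,.52,.24,150],[.40,.40,.24,130],[.436,.283,.24,115],[.44,.16,.24,100],[.44,.04,.24,80],[.4318,-.0945,.24,60.7]])
s=np.r_[0,np.cumsum(np.linalg.norm(np.diff(W[:,:3],axis=0),axis=1))]
P=interp1d(s,W.T)(np.linspace(0,s[-1],9)).T[1:]
P=np.r_[P,[[.4318,-.0945,.15,60.7]]]
plan(P)
E
```

```text
[-0.96 -0.42  0.    0.    0.    0.05]
[-0.98 -0.33  0.    0.    0.    0.06]
[-1.01 -0.29  0.01  0.    0.    0.07]
[-0.95 -0.38  0.    0.    0.    0.08]
[-0.97 -0.38  0.    0.    0.    0.07]
[-1.   -0.28  0.    0.    0.    0.08]
[-1.04 -0.05  0.    0.    0.    0.09]
[-1.03  0.19  0.    0.    0.    0.08]
[0.  0.  0.9 0.  0.  0. ]
end [ 0.4314 -0.0946  0.1504] [1.7997e+02 1.0000e-01 6.1460e+01]
```

Call:
jog_arm(motion=[[[-0.48,-0.21,0,0,0,0.025,0],[-0.96,-0.42,0,0,0,0.05,0],[-0.96,-0.42,0,0,0,0.05,0]]])

```text
time_s: 0.4
tool_pos: [0.2499, 0.561, 0.241]
tool_rot: [-179.9, 0.3, 156.1]
force: [0.3, -0.6, 0.2]
grip_width: 0.087
grasp_force: 0.0
```

Call:
jog_arm(motion=[[[-0.49,-0.16,0,0,0,0.03,0],[-0.98,-0.33,0,0,0,0.06,0],[-0.98,-0.33,0,0,0,0.06,0]]])

```text
time_s: 0.7
tool_pos: [0.3263, 0.4911, 0.2412]
tool_rot: [-180.0, 0.3, 145.3]
force: [0.7, -0.4, 0.1]
grip_width: 0.0868
grasp_force: 0.0
```

Call:
jog_arm(motion=[[[-0.5,-0.15,0,0,0,0.035,0],[-1.0,-0.3,0,0,0,0.07,0],[-1.0,-0.3,0,0,0,0.07,0]]])

```text
time_s: 1.0
tool_pos: [0.3909, 0.4097, 0.2413]
tool_rot: [-180.0, 0.3, 132.7]
force: [-0.9, 0.2, -0.1]
grip_width: 0.0872
grasp_force: 0.0
```

Call:
jog_arm(motion=[[[-0.48,-0.19,0,0,0,0.04,0],[-0.95,-0.38,0,0,0,0.08,0],[-0.95,-0.38,0,0,0,0.08,0]]])

```text
time_s: 1.3
tool_pos: [0.4266, 0.314, 0.2414]
tool_rot: [-180.0, 0.2, 118.3]
force: [-0.4, -0.8, 0.7]
grip_width: 0.0868
grasp_force: 0.0
```

Call:
jog_arm(motion=[[[-0.48,-0.19,0,0,0,0.035,0],[-0.97,-0.38,0,0,0,0.07,0],[-0.97,-0.38,0,0,0,0.07,0]]])

```text
time_s: 1.6
tool_pos: [0.4383, 0.2114, 0.2414]
tool_rot: [-180.0, 0.1, 105.9]
force: [-0.3, 0.4, 0.6]
grip_width: 0.0867
grasp_force: 0.0
```

Call:
jog_arm(motion=[[[-0.5,-0.14,0,0,0,0.04,0],[-1.0,-0.28,0,0,0,0.08,0],[-1.0,-0.28,0,0,0,0.08,0]]])

```text
time_s: 1.9
tool_pos: [0.4387, 0.1083, 0.2415]
tool_rot: [180.0, 0.1, 91.5]
force: [0.2, -0.7, -0.6]
grip_width: 0.0872
grasp_force: 0.0
```

Call:
jog_arm(motion=[[[-0.5,-0.02,0,0,0,0.045,0],[-1.0,-0.05,0,0,0,0.09,0],[-1.0,-0.05,0,0,0,0.09,0]]])

```text
time_s: 2.2
tool_pos: [0.4369, 0.0082, 0.2416]
tool_rot: [179.9, 0.0, 75.3]
force: [0.6, 0.4, 0.5]
grip_width: 0.087
grasp_force: 0.0
```

Call:
jog_arm(motion=[[[-0.5,0.1,0,0,0,0.04,0],[-1.0,0.19,0,0,0,0.08,0],[-1.0,0.19,0,0,0,0.08,0],[-1.0,0.19,0,0,0,0.08,0],[-1.0,0.19,0,0,0,0.08,0]]])

```text
time_s: 2.7
tool_pos: [0.4311, -0.0855, 0.2412]
tool_rot: [-180.0, -0.0, 61.7]
force: [0.0, 1.0, -0.1]
grip_width: 0.0869
grasp_force: 0.0
```

```bash
python3 - <<'E'
from h import *
p,Rc=now();print(p,env.get_obs()["qpos"].round(1))
plan([[.4318,-.0947,.15,60.7],[.4318,-.0947,.07,60.7],[.4318,-.0947,.0385,60.7]],nd=3)
E
```

```text
[ 0.43106229 -0.08553987  0.24117518] [-30.8 -10.8  34.6 112.2   6.3  76.9 -26.4]
[-0.077  0.05   0.912  0.     0.     0.005]
[-0.001  0.001  0.8    0.     0.     0.   ]
[0.    0.    0.315 0.    0.    0.   ]
end [ 0.4318 -0.0947  0.0385] [-1.7998e+02 -2.0000e-02  6.0760e+01]
```

Call:
jog_arm(motion=[[[-0.08,0.05,0.3,0,0,0.005,0],[-0.08,0.05,0.6,0,0,0.005,0],[-0.08,0.05,0.91,0,0,0.005,0]]])

```text
time_s: 3.0
tool_pos: [0.432, -0.0948, 0.1494]
tool_rot: [180.0, -0.1, 60.8]
force: [0.8, 0.3, -0.2]
grip_width: 0.087
grasp_force: 0.0
```

Call:
jog_arm(motion=[[[0,0,0.25,0,0,0,0],[0,0,0.5,0,0,0,0],[0,0,0.8,0,0,0,0],[0,0,0.8,0,0,0,0]]])

```text
time_s: 3.4
tool_pos: [0.4284, -0.0947, 0.067]
tool_rot: [-179.6, 0.3, 60.8]
force: [-0.4, -0.5, -0.9]
grip_width: 0.0869
grasp_force: 0.0
```

```bash
python3 - <<'E'
from h import *
p,Rc=now();print(p,env.get_obs()["qpos"].round(1))
plan([[.4318,-.0947,.0385,60.7]],nd=3)
q,d=env.read_camera("scene");cv2.imwrite("pics/s1.png",q[180:330,200:420,::-1].repeat(3,0).repeat(3,1))
E
```

```text
[ 0.42841569 -0.09465984  0.06700236] [-29.7   2.4  39.6 124.   -1.7  54.6 -18.3]
[ 0.017  0.032  0.285 -0.002  0.001  0.001]
end [ 0.4318 -0.0948  0.0385] [-1.7998e+02  8.0000e-02  6.0610e+01]
```

View pics/s1.png

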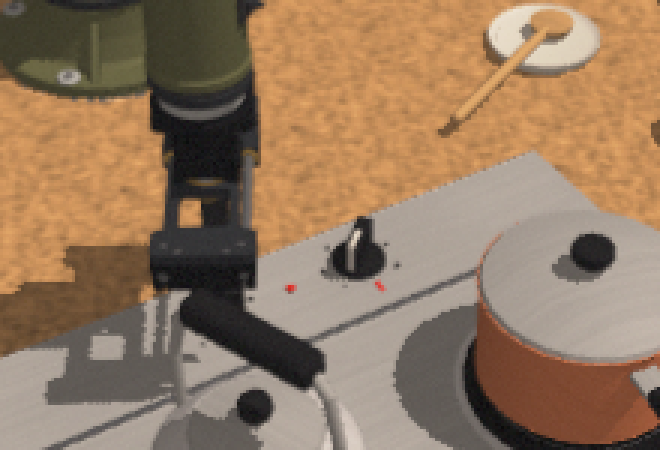

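The gripper straddles the right knob, just behind the kettle handle (crop about (200,280)), and nothing is touching. I go down the last 28 mm with the correction.

Call:
jog_arm(motion=[[[0.02,0.03,0.1,0,0,0,0],[0.02,0.03,0.2,0,0,0,0],[0.02,0.03,0.28,0,0,0,0],[0.02,0.03,0.28,0,0,0,0],[0.02,0.03,0.28,0,0,0,0]]])

```text
time_s: 3.95
tool_pos: [0.4349, -0.0966, 0.0423]
tool_rot: [-180.0, 0.0, 60.5]
force: [-0.6, 0.1, -0.5]
grip_width: 0.087
grasp_force: 0.0
```

```bash
python3 - <<'E'
from h import *
p,Rc=now();print(p,env.get_obs()["force"],env.get_obs()["tool_rot"])
plan([[.4318,-.0947,.0385,60.7]],nd=3)
E
```

```text
[ 0.43487898 -0.096595    0.04225366] [-0.59004475  0.09095215 -0.53329551] [-1.79991756e+02  6.22195495e-03  6.05446196e+01]
[ 0.001 -0.036  0.038  0.     0.    -0.001]
end [ 0.4318 -0.0947  0.0385] [-1.7999e+02  1.0000e-02  6.0720e+01]
```

Call:
jog_arm(motion=[[[0,-0.035,0.04,0,0,0,0],[0,-0.035,0.04,0,0,0,0.3],[0,-0.035,0.04,0,0,0,0.6],[0,-0.035,0.04,0,0,0,1],[0,-0.035,0.04,0,0,0,1]]], grip_force=15)

```text
time_s: 4.45
tool_pos: [0.4321, -0.0948, 0.0384]
tool_rot: [180.0, -0.0, 60.6]
force: [-0.9, -0.7, -1.0]
grip_width: 0.0632
grasp_force: 0.0
```

Call:
jog_arm(motion=[[[0,0,0,0,0,0,1],[0,0,0,0,0,0,1],[0,0,0,0,0,0,1],[0,0,0,0,0,0,1],[0,0,0,0,0,0,1]]])

```text
time_s: 4.95
tool_pos: [0.4319, -0.0948, 0.0382]
tool_rot: [180.0, -0.0, 60.6]
force: [0.6, -0.7, -0.6]
grip_width: 0.0226
grasp_force: 0.0
```

Call:
jog_arm(motion=[[[0,0,0,0,0,0,1],[0,0,0,0,0,0,1],[0,0,0,0,0,0,1],[0,0,0,0,0,0,1],[0,0,0,0,0,0,1]]])

```text
time_s: 5.45
tool_pos: [0.4314, -0.0945, 0.0382]
tool_rot: [-179.9, 0.0, 60.6]
force: [-3.7, 0.9, 5.7]
grip_width: 0.0141
grasp_force: 15.0
```

Call:
jog_arm(motion=[[[0,0,0,0,0,0.04,1],[0,0,0,0,0,0.08,1],[0,0,0,0,0,0.12,1],[0,0,0,0,0,0.16,1],[0,0,0,0,0,0.17,1]]])

```text
time_s: 5.95
tool_pos: [0.4313, -0.0944, 0.0382]
tool_rot: [-179.9, 0.0, 29.8]
force: [-4.7, 1.8, 5.7]
grip_width: 0.0139
grasp_force: 15.0
```

Call:
jog_arm(motion=[[[0,0,0,0,0,0.04,1],[0,0,0,0,0,0.08,1],[0,0,0,0,0,0.12,1],[0,0,0,0,0,0.15,1],[0,0,0,0,0,0.168,1]]])

```text
time_s: 6.45
tool_pos: [0.4312, -0.0943, 0.0382]
tool_rot: [-179.9, 0.1, -0.4]
force: [-4.4, 1.9, 6.0]
grip_width: 0.0137
grasp_force: 15.0
```

Call:
jog_arm(motion=[[[0,0,0,0,0,0,1],[0,0,0,0,0,0,1],[0,0,0,0,0,0,1]]])

```text
time_s: 6.75
tool_pos: [0.4312, -0.0943, 0.0382]
tool_rot: [-179.9, 0.1, -0.3]
force: [-4.5, 2.2, 6.4]
grip_width: 0.0139
grasp_force: 15.0
```

Call:
jog_arm(motion=[[[0,0,0,0,0,0,0.5],[0,0,0,0,0,0,0.3],[0,0,0,0,0,0,0.2],[0,0,0,0,0,0,0],[0,0,0,0,0,0,0]]])

```text
time_s: 7.25
tool_pos: [0.432, -0.0949, 0.0383]
tool_rot: [180.0, -0.0, -0.3]
force: [0.8, -0.0, 0.0]
grip_width: 0.0464
grasp_force: 0.0
```

Call:
jog_arm(motion=[[[0,0,-0.3,0,0,0,0],[0,0,-0.7,0,0,0,0],[0,0,-1.0,0,0,0,0],[0,0,-1.0,0,0,0,0]]])

```text
time_s: 7.65
tool_pos: [0.4351, -0.0951, 0.1422]
tool_rot: [-179.9, -0.5, -0.3]
force: [0.1, -0.6, 0.5]
grip_width: 0.0781
grasp_force: 0.0
```

Call:
jog_arm(motion=[[[0,0,-0.4,0,0,0,0],[0,0,-0.8,0,0,0,0],[0,0,-1.0,0,0,0,0],[0,0,-1.0,0,0,0,0],[0,0,-1.0,0,0,0,0]]])

```text
time_s: 8.15
tool_pos: [0.4315, -0.0947, 0.2374]
tool_rot: [-180.0, 0.0, -0.3]
force: [0.1, -0.7, -0.5]
grip_width: 0.0867
grasp_force: 0.0
```

```bash
python3 - <<'E'
from h import *
p,Rc=now();print(p,env.get_obs()["force"].round(1))
q,d=env.read_camera("scene");np.savez("pics/scene2.npz",p=q,d=d);t,_=env.read_camera("top");np.savez("pics/top2.npz",p=t,d=_)
A=cv2.resize(q[250:300,250:350,::-1],None,fx=6,fy=6,interpolation=2);B=cv2.resize(t[245:290,290:390,::-1],None,fx=6,fy=6,interpolation=2)
cv2.imwrite("pics/k2.png",np.r_[A,B])
E
```

```text
[ 0.43154621 -0.09468695  0.23735415] [ 0.1 -0.7 -0.5]
```

View pics/k2.png

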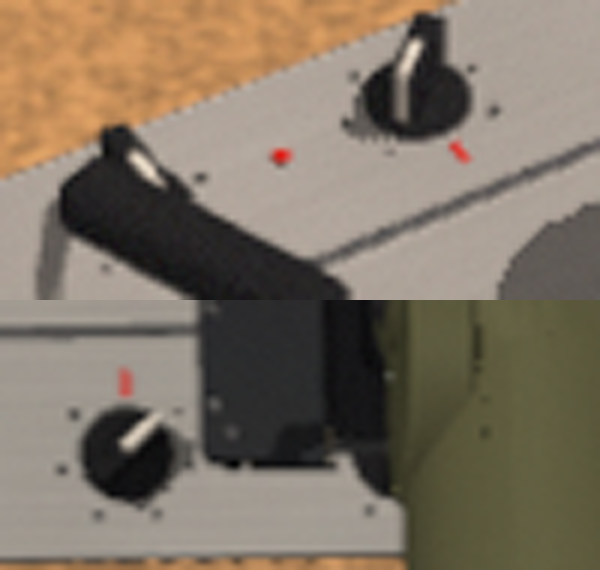

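```bash
python3 - <<'E'
from h import *
P=plane("scene",[[250+133/6-.5,250+152/6-.5],[250+163/6-.5,250+185/6-.5]],.042);v=P[1]-P[0]
print("knob ptr",P.round(4),np.degrees(np.arctan2(v[1],v[0])),np.hypot(*v[:2]))
Rs=[]
for n in("top","scene"):
    a=np.load(f"pics/{n}0.npz");p,d=a["p"],a["d"]
    vv,uu=np.mgrid[0:480,0:640];uv=np.c_[uu.ravel(),vv.ravel()];Q=depthpts(n,uv,d)
    k=(Q[:,2]>.188)&(Q[:,2]<.24)&(p.reshape(-1,3).max(1)<75)&(np.hypot(Q[:,0]-.64,Q[:,1]+.17)<.08)
    m=cv2.morphologyEx(k.reshape(480,640).astype(np.uint8),cv2.MORPH_OPEN,np.ones((3,3),np.uint8))
    c=max(cv2.findContours(m,0,1)[0],key=cv2.contourArea);r=cv2.minAreaRect(c);M=cv2.moments(c)
    ce=[[M["m10"]/M["m00"],M["m01"]/M["m00"]]]
    b=cv2.boxPoints(r);
    e=[ (b[0]+b[1])/2,(b[2]+b[3])/2] if np.linalg.norm(b[0]-b[1])<np.linalg.norm(b[1]-b[2]) else [(b[1]+b[2])/2,(b[3]+b[0])/2]
    E=plane(n,e,.203);v=E[1]-E[0]
    print(n,r,"ctr",plane(n,[r[0]],.203).round(4),plane(n,ce,.203).round(4),"len",np.linalg.norm(v),"yaw",np.degrees(np.arctan2(v[1],v[0]))%180)
    o,ry=rays(n,[r[0]]);Rs.append((o,ry[0]/np.linalg.norm(ry[0])))
(o1,d1),(o2,d2)=Rs;t=np.linalg.lstsq(np.c_[d1,-d2],o2-o1,rcond=None)[0];print("tri",(o1+t[0]*d1).round(4),(o2+t[1]*d2).round(4))
E
```

```text
knob ptr [[ 0.4306 -0.0936  0.042 ]
 [ 0.4534 -0.0921  0.042 ]] 3.627367993168385 0.022872243777352474
top ((388.10003662109375, 178.2000274658203), (42.48529052734375, 9.838698387145996), 63.43495178222656) ctr [[ 0.6408 -0.1694  0.203 ]] [[ 0.6421 -0.1693  0.203 ]] len 0.10976500113976889 yaw 23.245757062798816
scene ((283.2846984863281, 292.4110107421875), (51.84223556518555, 14.552947044372559), 27.645973205566406) ctr [[ 0.6429 -0.1681  0.203 ]] [[ 0.6429 -0.1678  0.203 ]] len 0.10927833486709904 yaw 23.628426836275114
tri [ 0.6411 -0.1695  0.202 ] [ 0.642  -0.1677  0.202 ]
```

```bash
python3 - <<'E'
from h import *
p=np.load("pics/scene2.npz")["p"];h=cv2.cvtColor(p,cv2.COLOR_RGB2HSV)
m=np.zeros((480,640));m[268:286,262:284]=1
x=p.max(2).astype(float);ys,xs=np.where((m>0)&(x>70)&(p.min(2)>60));print(np.c_[xs,ys,x[ys,xs]].astype(int).tolist())
plan([[.4318,-.0947,.275,15],[.5365,-.1317,.275,23.3],[.6415,-.1688,.275,23.3],[.6415,-.1688,.204,23.3]],nd=3)
E
```

```text
[[262, 268, 220], [263, 268, 219], [264, 268, 212], [265, 268, 206], [266, 268, 193], [267, 268, 190], [268, 268, 188], [269, 268, 193], [270, 268, 197], [271, 268, 200], [272, 268, 204], [273, 268, 197], [274, 268, 191], [275, 268, 196], [276, 268, 207], [277, 268, 207], [278, 268, 191], [279, 268, 158], [280, 268, 184], [281, 268, 190], [282, 268, 174], [283, 268, 177], [262, 269, 211], [263, 269, 214], [264, 269, 215], [265, 269, 216], [266, 269, 206], [267, 269, 193], [268, 269, 183], [269, 269, 188], [270, 269, 192], [271, 269, 200], [272, 269, 207], [273, 269, 198], [274, 269, 189], [275, 269, 197], [276, 269, 192], [277, 269, 179], [278, 269, 180], [279, 269, 175], [280, 269, 173], [281, 269, 175], [282, 269, 174], [283, 269, 174], [262, 270, 207], [263, 270, 211], [264, 270, 217], [265, 270, 221], [266, 270, 213], [267, 270, 182], [268, 270, 171], [269, 270, 163], [270, 270, 146], [271, 270, 171], [272, 270, 209], [273, 270, 196], [274, 270, 168], [275, 270, 181], [276, 270, 184], [277, 270, 176], [278, 270, 175], [279, 270, 175], [280, 270, 175], [281, 270, 177], [282, 270, 
[... 2165 characters left out ...]
8, 178], [281, 278, 181], [282, 278, 170], [283, 278, 164], [273, 279, 84], [274, 279, 167], [275, 279, 203], [276, 279, 136], [279, 279, 102], [280, 279, 168], [281, 279, 171], [282, 279, 128], [283, 279, 81], [275, 280, 114], [276, 280, 158], [277, 280, 103], [280, 280, 106], [281, 280, 161], [282, 280, 143], [283, 280, 133], [277, 281, 71], [281, 281, 102], [282, 281, 169], [283, 281, 178], [282, 282, 131], [283, 282, 179], [282, 283, 120], [283, 283, 164], [283, 284, 87]]
[ 0.008  0.001 -0.385  0.     0.001 -0.085]
[ 0.915  0.628  0.     0.     0.    -0.046]
[0.818 0.756 0.001 0.    0.    0.   ]
[0.   0.   0.71 0.   0.   0.  ]
end [ 0.6415 -0.1688  0.204 ] [-1.80e+02 -2.00e-02  2.33e+01]
```

```bash
python3 - <<'E'
from h import *
for e in ([[271.3,271],[277,277]],[[270.8,271],[277.3,277]]):
    P=plane("scene",e,.042);v=P[1]-P[0];print(P.round(4),np.degrees(np.arctan2(v[1],v[0])))
for a in(-5,0,5):
    c=np.array([.4318,-.0947,.042]);t=np.radians(a);f=proj("scene",np.array([c,c+.02*np.array([np.cos(t),np.sin(t),0])]));print(a,f,(f[1]-f[0])[1]/(f[1]-f[0])[0])
E
```

```text
[[ 0.4182 -0.0882  0.042 ]
 [ 0.4437 -0.0862  0.042 ]] 4.517216961593694
[[ 0.4176 -0.0892  0.042 ]
 [ 0.4441 -0.0856  0.042 ]] 7.836018644378907
-5 [[271.4823174  275.30301928]
 [274.70264308 280.5643176 ]] 1.633778331086365
0 [[271.4823174  275.30301928]
 [275.37882903 280.31778783]] 1.2869892396020635
5 [[271.4823174  275.30301928]
 [276.02433    280.03297739]] 1.0413793461570007
```

Call:
jog_arm(motion=[[[0,0,-0.2,0,0,-0.04,0],[0,0,-0.38,0,0,-0.085,0],[0,0,-0.38,0,0,-0.085,0]]])

```text
time_s: 8.55
tool_pos: [0.4325, -0.0948, 0.2768]
tool_rot: [180.0, -0.1, 15.1]
force: [0.1, -0.3, -0.2]
grip_width: 0.087
grasp_force: 0.0
```

Call:
jog_arm(motion=[[[0.3,0.2,0,0,0,-0.015,0],[0.6,0.4,0,0,0,-0.03,0],[0.915,0.63,0,0,0,-0.046,0],[0.915,0.63,0,0,0,-0.046,0]]])

```text
time_s: 8.95
tool_pos: [0.5389, -0.1322, 0.2714]
tool_rot: [179.7, 0.6, 23.1]
force: [-0.0, -0.4, -0.5]
grip_width: 0.0867
grasp_force: 0.0
```

Call:
jog_arm(motion=[[[0.25,0.25,0,0,0,0,0],[0.55,0.5,0,0,0,0,0],[0.82,0.755,0,0,0,0,0],[0.82,0.755,0,0,0,0,0],[0.82,0.755,0,0,0,0,0]]])

```text
time_s: 9.45
tool_pos: [0.6405, -0.1695, 0.2739]
tool_rot: [-179.9, 0.2, 23.1]
force: [-0.3, 0.2, 0.1]
grip_width: 0.0869
grasp_force: 0.0
```

```bash
python3 - <<'E'
from h import *
print(now()[0]);plan([[.6415,-.1688,.24,23.3],[.6415,-.1688,.204,23.3]],nd=3)
t,_=env.read_camera("top");np.savez("pics/top3.npz",p=t,d=_)
q,_=env.read_camera("scene")
cv2.imwrite("pics/k3.png",np.c_[cv2.resize(t[240:300,290:390,::-1],(400,240),interpolation=2),cv2.resize(q[210:330,180:380,::-1],(400,240),interpolation=2)])
E
```

```text
[ 0.64052286 -0.16951607  0.27392503]
[ 0.013 -0.002  0.339  0.     0.001 -0.001]
[0.001 0.    0.36  0.    0.    0.   ]
end [ 0.6415 -0.1688  0.204 ] [-1.7994e+02  7.0000e-02  2.3260e+01]Traceback (most recent call last):
  File "<stdin>", line 5, in <module>
cv2.error: OpenCV(4.12.0) /io/opencv/modules/imgcodecs/src/loadsave.cpp:1058: error: (-215:Assertion failed) image.channels() == 1 || image.channels() == 3 || image.channels() == 4 in function 'imwrite_'
```

```bash
python3 - <<'E'
from h import *
t=np.load("pics/top3.npz")["p"]
q,_=env.read_camera("scene");np.savez("pics/scene3.npz",p=q,d=_)
cv2.imwrite("pics/k3.png",np.hstack([cv2.resize(t[250:285,335:380,::-1],(450,350),interpolation=2),cv2.resize(q[255:290,255:290,::-1],(350,350),interpolation=2)]))
E
```

```text
(no output)
```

View pics/k3.png

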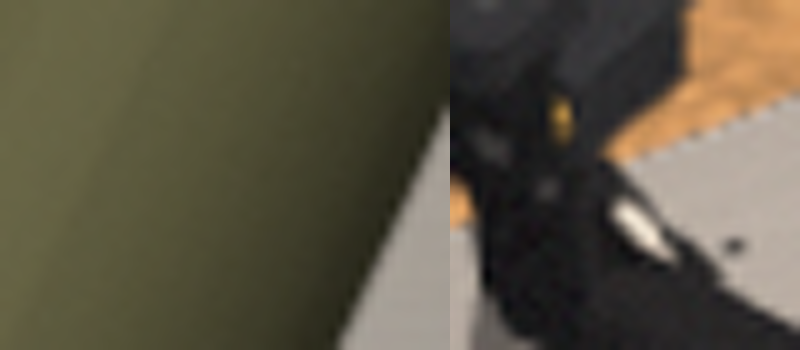

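The scene view shows the white pointer (crop about (640,230)) heading along the hob's +x; the row centroids of the line give a slope within about 2° of zero, which agrees with the aligned pinch. The knob is done, so I lower onto the handle.

Call:
jog_arm(motion=[[[0.013,0,0.15,0,0,0,0],[0.013,0,0.34,0,0,0,0],[0.013,0,0.5,0,0,0,0],[0.013,0,0.6,0,0,0,0],[0.013,0,0.7,0,0,0,0]]])

```text
time_s: 10.1
tool_pos: [0.6427, -0.1679, 0.2054]
tool_rot: [-180.0, -0.0, 23.3]
force: [0.4, -0.3, 0.1]
grip_width: 0.0871
grasp_force: 0.0
```

Call:
jog_arm(motion=[[[0,0,0,0,0,0,0],[0,0,0,0,0,0,0],[0,0,0,0,0,0,0]]])

```text
time_s: 10.4
tool_pos: [0.6434, -0.1686, 0.2071]
tool_rot: [179.9, -0.1, 23.3]
force: [0.8, -0.1, 0.1]
grip_width: 0.0871
grasp_force: 0.0
```

```bash
python3 - <<'E'
from h import *
print(now()[0],env.get_obs()["force"]);plan([[.6415,-.1688,.2035,23.4]],nd=3)
q,_=env.read_camera("scene");cv2.imwrite("pics/s4.png",cv2.resize(q[170:390,170:420,::-1],None,fx=2.6,fy=2.6))
E
```

```text
[ 0.64340822 -0.16861685  0.20708596] [ 0.80077164 -0.14868011  0.05154968]
[-0.018 -0.006  0.036  0.     0.    -0.001]
end [ 0.6415 -0.1688  0.2035] [ 1.7995e+02 -6.0000e-02  2.3470e+01]
```

View pics/s4.png

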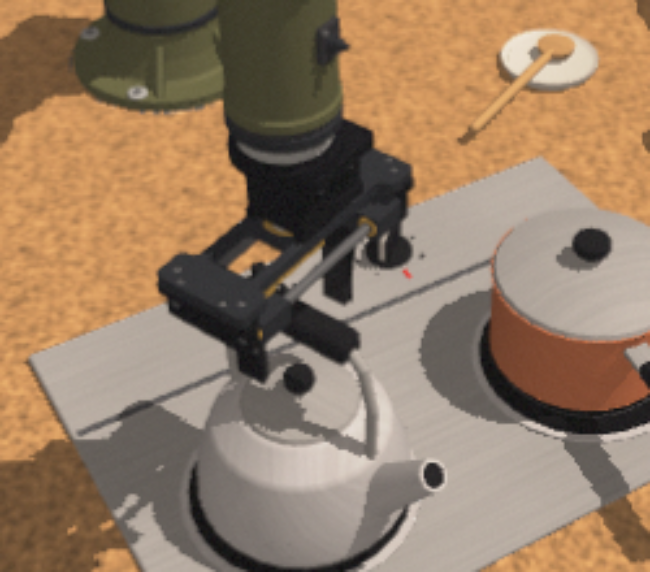

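The fingers straddle the kettle handle centrally (crop about (300,320)), clear of the lid knob. I correct slightly and close.

Call:
jog_arm(motion=[[[-0.018,-0.005,0.035,0,0,0,0],[-0.018,-0.005,0.035,0,0,0,0.3],[-0.018,-0.005,0.035,0,0,0,0.6],[-0.018,-0.005,0.035,0,0,0,1],[-0.018,-0.005,0.035,0,0,0,1]]], grip_force=45)

```text
time_s: 10.95
tool_pos: [0.6411, -0.1685, 0.2028]
tool_rot: [180.0, -0.0, 23.3]
force: [-0.5, 0.4, 0.1]
grip_width: 0.0628
grasp_force: 0.0
```

Call:
jog_arm(motion=[[[0,0,0,0,0,0,1],[0,0,0,0,0,0,1],[0,0,0,0,0,0,1],[0,0,0,0,0,0,1],[0,0,0,0,0,0,1]]])

```text
time_s: 11.45
tool_pos: [0.6412, -0.1687, 0.2028]
tool_rot: [180.0, -0.0, 23.3]
force: [1.3, -1.2, -4.9]
grip_width: 0.0234
grasp_force: 45.0
```

Call:
jog_arm(motion=[[[0,0,0,0,0,0,1],[0,0,0,0,0,0,1],[0,0,0,0,0,0,1],[0,0,0,0,0,0,1],[0,0,0,0,0,0,1]]])

```text
time_s: 11.95
tool_pos: [0.6412, -0.1687, 0.2027]
tool_rot: [180.0, -0.0, 23.3]
force: [0.9, -1.1, -1.4]
grip_width: 0.0235
grasp_force: 45.0
```

Call:
jog_arm(motion=[[[0,0,-0.03,0,0,0,1],[0,0,-0.07,0,0,0,1],[0,0,-0.12,0,0,0,1],[0,0,-0.18,0,0,0,1],[0,0,-0.24,0,0,0,1]]])

```text
time_s: 12.45
tool_pos: [0.6409, -0.1684, 0.2271]
tool_rot: [-180.0, 0.0, 23.3]
force: [0.3, -0.1, -7.8]
grip_width: 0.0234
grasp_force: 45.0
```

Call:
jog_arm(motion=[[[0,0,-0.06,0,0,0,1],[0,0,-0.12,0,0,0,1],[0,0,-0.18,0,0,0,1],[0,0,-0.24,0,0,0,1],[0,0,-0.3,0,0,0,1]]])

```text
time_s: 12.95
tool_pos: [0.6411, -0.1685, 0.2573]
tool_rot: [-180.0, -0.0, 23.3]
force: [0.0, 0.3, -7.5]
grip_width: 0.0237
grasp_force: 45.0
```

Call:
jog_arm(motion=[[[0,0,-0.06,0,0,0,1],[0,0,-0.12,0,0,0,1],[0,0,-0.18,0,0,0,1],[0,0,-0.24,0,0,0,1],[0,0,-0.3,0,0,0,1]]])

```text
time_s: 13.45
tool_pos: [0.6411, -0.1686, 0.2873]
tool_rot: [-180.0, -0.0, 23.3]
force: [0.2, -0.3, -7.5]
grip_width: 0.0237
grasp_force: 45.0
```

Call:
jog_arm(motion=[[[0,0,-0.05,0,0,0,1],[0,0,-0.09,0,0,0,1],[0,0,-0.12,0,0,0,1],[0,0,-0.15,0,0,0,1],[0,0,-0.16,0,0,0,1]]])

```text
time_s: 13.95
tool_pos: [0.6412, -0.1686, 0.3031]
tool_rot: [180.0, -0.0, 23.3]
force: [-0.0, -0.2, -7.7]
grip_width: 0.0236
grasp_force: 45.0
```

Call:
jog_arm(motion=[[[0,0,0,0,0,0,1],[0,0,0,0,0,0,1],[0,0,0,0,0,0,1],[0,0,0,0,0,0,1],[0,0,0,0,0,0,1]]])

```text
time_s: 14.45
tool_pos: [0.6411, -0.1685, 0.3026]
tool_rot: [-180.0, 0.0, 23.3]
force: [-0.3, 0.9, -7.6]
grip_width: 0.0241
grasp_force: 45.0
```

```bash
python3 - <<'E'
from h import *
o=env.get_obs();print(o["wrist_torque"],o["force"])
q,_=env.read_camera("scene");cv2.imwrite("pics/s5.png",q[100:440,130:500,::-1].repeat(2,0).repeat(2,1)[:600])
q2,_=env.read_camera("top");cv2.imwrite("pics/t5.png",q2[:,:,::-1])
E
```

```text
[-0.12584521  0.1828441  -0.02477458] [-0.29936059  0.89680753 -7.63684326]
```

View pics/s5.png

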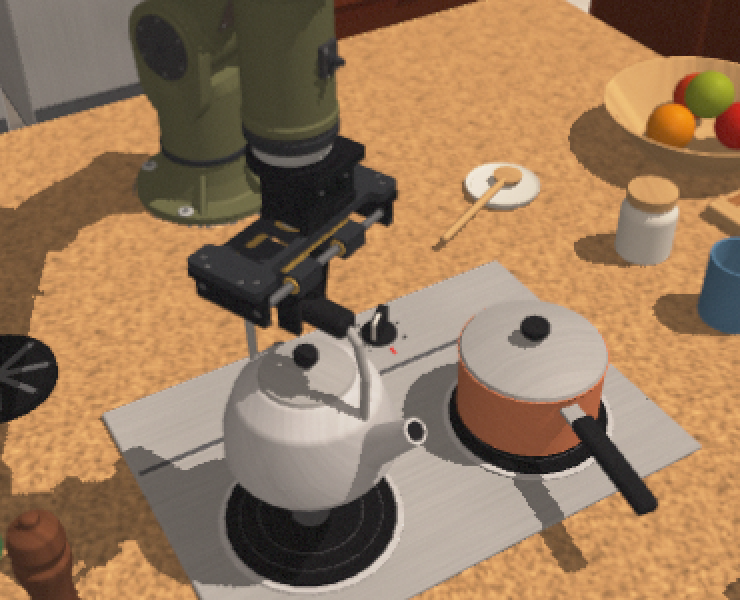

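The kettle hangs level about 10 cm above its plate (black plate visible under it at crop (310,520)). I firm up the grip and check that it stays steady.

Call:
jog_arm(motion=[[[0,0,0,0,0,0,1],[0,0,0,0,0,0,1],[0,0,0,0,0,0,1],[0,0,0,0,0,0,1],[0,0,0,0,0,0,1]]], grip_force=58)

```text
time_s: 15.05
tool_pos: [0.6411, -0.1686, 0.3028]
tool_rot: [-180.0, -0.0, 23.3]
force: [0.2, 0.3, -8.0]
grip_width: 0.0234
grasp_force: 58.0
```

Call:
jog_arm(motion=[[[0,0,0,0,0,0,1],[0,0,0,0,0,0,1],[0,0,0,0,0,0,1],[0,0,0,0,0,0,1],[0,0,0,0,0,0,1]]])

```text
time_s: 15.55
tool_pos: [0.6411, -0.1686, 0.3028]
tool_rot: [-180.0, -0.0, 23.3]
force: [-0.1, -0.5, -8.0]
grip_width: 0.0234
grasp_force: 58.0
```

```bash
python3 - <<'E'
from h import *
o=env.get_obs();print(o["wrist_torque"],o["force"],o["tool_pos"],o["joint_velocities"].round(2))
# level: lid/handle: plane through dark handle end & rim of body via depth, before vs now, scene camera
a=np.load("pics/scene0.npz")["d"];q,d=env.read_camera("scene")
vv,uu=np.mgrid[0:480,0:640];uv=np.c_[uu.ravel(),vv.ravel()]
A=depthpts("scene",uv,a);B=depthpts("scene",uv,d)
for P,z in((A,0),(B,.1)):
    k=(np.hypot(P[:,0]-.641,P[:,1]+.169)<.135)&(P[:,2]>.03+z)&(P[:,2]<.13+z)
    S=P[k];# front-facing surface: lowest and spout tip
    x=(S[:,:2]-[.641,-.169])@[np.cos(.407),np.sin(.407)]
    t=S[x>.11];print(k.sum(),"spout tip",t.mean(0).round(4),len(t))
E
```

```text
[-0.08767659  0.12711356 -0.06687281] [-0.05111215 -0.49712206 -8.03857911] [ 0.64109627 -0.16857093  0.30276222] [-0.   -0.07 -0.07 -0.   -0.05  0.06  0.05]
5295 spout tip [ 0.7541 -0.1258  0.1156] 187
5873 spout tip [ 0.7538 -0.1258  0.2145] 215
```

```bash
python3 -c "
from cell import env
print(env.sign_off())"
```

```text
the job is handed in; nothing more can be done
None
```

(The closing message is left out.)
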